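# Lay the blue capacitor in the test cradle

## Task

The blue capacitor is next to be measured: pick it up off the bench and lay it lengthwise in the test cradle, resting on both V-shaped saddles between the two brass end plates, either way round. Lower it onto the saddles before letting go, do not drop it in. The capacitors roll at a touch: leave the black and the orange one lying where they are.

Things in the scene. Friction and masses are not known exactly. Their poses are not given: they have to be found in the camera images.
- blue_cap_center (a point): Blue capacitor, the one to measure: a plain rigid cylinder with a thin white stripe and two small brass terminals on one end, lying on its side on the bench, 40 mm in diameter and 100 mm long, about 150 g; rolls at a touch. This point is its centre, 20 mm above the bench at the start; the x axis runs along the cylinder (y and z turn as it rolls).
- black_cap_center (a point): Black capacitor, a bystander of the same size and shape, lying on its side on the bench, 40 mm in diameter and 100 mm long, about 150 g; rolls at a touch. This point is its centre, 20 mm above the bench at the start; the x axis runs along the cylinder (y and z turn as it rolls).
- orange_cap_center (a point): Orange capacitor, a bystander of the same size and shape, lying on its side on the bench, 40 mm in diameter and 100 mm long, about 150 g; rolls at a touch. This point is its centre, 20 mm above the bench at the start; the x axis runs along the cylinder (y and z turn as it rolls).
- cradle: Fixed test cradle. Origin: centre of underside; x lengthwise, z up. Dark base 150x75x8 mm. Two white V saddles (45 degree sides, 51 mm mouth, 59 mm wide, 14 mm thick, 41 mm high) at x -38 and +38 mm: 62 mm free between them for fingers. Brass end plates 52 mm high, inner faces at x -65 and +65 mm: 15 mm play at each end. A seated capacitor lies along x, centre at y 0, 44 mm above the bench.

How it is judged:
On the way:
1. the blue capacitor is lowered onto the saddles while the fingers still hold it (x of blue_cap_center in the frame of cradle between -0.016 and 0.016 m and y of blue_cap_center in the frame of cradle between -0.01 and 0.01 m and z of blue_cap_center in the frame of cradle between 0.036 and 0.052 m and angle between the x axis of blue_cap_center and the x axis of cradle, either way round below 0.18 rad and contact force between the fingers and blue_cap above 0.5 N), for 0.1 s.
At the end, for the whole second after the job is handed in: The blue capacitor rests still and released on both saddles: centre within 16 mm of the cradle's along it, 10 mm sideways and 8 mm of the seated height (44 mm above the bench), axis within 10 degrees, either way round; black and orange capacitors within 20 mm of where they started (x of blue_cap_center in the frame of cradle between -0.016 and 0.016 m and y of blue_cap_center in the frame of cradle between -0.01 and 0.01 m and z of blue_cap_center in the frame of cradle between 0.036 and 0.052 m and angle between the x axis of blue_cap_center and the x axis of cradle, either way round below 0.18 rad and linear speed of blue_cap below 0.02 m/s and contact force between the fingers and blue_cap below 0.1 N and distance of each of black_cap_center, orange_cap_center from where it was at the start of the episode below 0.02 m); the robot touches nothing.
It fails at once if the black capacitor is moved more than 20 mm (distance of black_cap_center from where it was at the start of the episode above 0.02 m).
It fails at once if the orange capacitor is moved more than 20 mm (distance of orange_cap_center from where it was at the start of the episode above 0.02 m).
It also fails if it takes over 40 s, if anything falls off the work surface, if the arm or the gripper's body presses on something with over 40 N, if the wrist force passes 120 N, or if a joint passes its speed limit or range.

## Robot

A 7-joint arm with a two-finger parallel gripper is mounted at the origin on the work surface. World frame = base frame: x ahead of the robot, y to its left, z up, the work surface at z = 0. Lengths are in m, angles in rad, forces in N, time in s.
With the tool pointing down it reaches from about 0.4 to 0.9 m from the base axis. Payload 5.5 kg.
Tool frame: the origin (TCP) lies at the very end of the fingers, on their centre line; the grasp point (between the pads) lies 19 mm behind it; z points along the fingers, y is the line along which they close (so a half turn about z gives the same grasp; the last joint's range is limited). The gripper opens to 92 mm and grips with 3 to 60 N. Pads are 19 mm wide; open, the fingers measure 130 mm over their backs; the gripper's body (75 mm by 190 mm) begins 47 mm behind the grasp point.
Start: joints at [-0.931, 0.501, -0.427, 1.55, 0.221, 1.138, -0.21], TCP at [0.239, 0.604, 0.227] pointing down, gripper open.
Joint ranges: [-2.88, 2.88], [-0.31, 2.03], [-1.54, 1.56], [0.2, 2.42], [-1.41, 4.55], [0.19, 2.02], [-2.57, 2.57]. Speed limits (rad/s): [2.57, 2.57, 3.14, 3.14, 3.14, 3.14, 3.14].

## Interface

Orientations are given as a unit quaternion [x, y, z, w].
In Python, from station import get_state, get_image, finish_job gives the robot as it stands.
- The arm moves only by the shell command python3 -m creep 'ROWS' [OPENING] [FORCE]. ROWS is a JSON object of lists of equal length, an entry for each row: "xyz": the shift along the tool's x, y, z in cm, a list of three; "dr": the turn, a rotation vector about the tool's x, y, z in degrees, a list of three. A call has 1 to 8 rows; each row shifts and turns the commanded pose from where the row before left it, along the tool's axes as they then stand; what a row does not reach is not made up. A row lasts 1/8 s, in which the tool goes at most 62.5 mm and 10.7 degrees, less where a joint would pass 70% of its speed; a pose out of reach is approached as far as the arm can. A call with a gripper value outside its range is refused whole. OPENING is the gripper command: -1 is shut, 1 is fully open, values between are in proportion, set as the call begins (- or left out, the last holds). The fingers move at their own pace and stop on an object; FORCE is the grip in N (left out, the last holds). Time passes only in rows, so rows that do not move let the fingers close. It gives the time, the measured TCP pose, the force, the opening and the grip force at its end, in the units of the state.
- get_state(): the state, without advancing time (a new reading comes with each control period).
- get_image(name): name is "side" or "top" or "wrist"; returns a dict with "pixels" (400x640x3 uint8, red, green, blue), "camera_matrix" (3x3 intrinsics, pixels), "world_to_cam" (4x4, takes a point from world to camera coordinates). Camera axes: x right, y down, z forward; pixel columns grow to the right and rows downward; lengths in m; the calibration is good to about 2 mm. A picture is of the moment at which its call begins. There is no depth.
- finish_job(): hands the job in; it is judged then, once.
The state is a dict: "time": time; "joints": joint angles; "qvel": joint speeds; "joint_efforts": joint torques, N m; "tool_pos": TCP position; "tool_rot": TCP orientation; "wrist_force": force on the tool from outside, world axes, zero at the start; "wrist_torque": the same for the moment, N m; "grip_width": finger opening in m; "finger_force": force on a finger pad.
Only numpy, scipy, OpenCV 4.12 (cv2) and the standard library are available. Lean on these libraries where they do the work, as an engineer would, in place of code of your own. Each camera call takes 0.05 s, during which the arm holds its last target. There are 200 camera calls.

## Working session

There is one attempt and no reset: what is moved stays moved. The work goes in short steps, Python scripts to look and compute and a shell command to move; the robot and the scene stay as the last step left them, time stands still between calls to the robot, and variables do not carry over. Pictures are saved under pics/ and viewed, at most 10 in all, crops included, and the job is handed in when it is done.

```bash
mkdir -p pics
cat > h.py <<'E'
import numpy as np, cv2
from station import get_state, get_image
def snap(n,f):
    d=get_image(n); cv2.imwrite(f'pics/{f}.png',cv2.cvtColor(np.array(d["pixels"],np.uint8),cv2.COLOR_RGB2BGR))
    np.savez(f'{f}.npz',K=d["camera_matrix"],T=d["world_to_cam"])
def cam(f):
    z=np.load(f'{f}.npz'); return z['K'],z['T']
def onz(f,uv,z):
    K,T=cam(f);R=T[:3,:3];c=-R.T@T[:3,3];d=R.T@np.linalg.inv(K)@np.r_[uv,1.];return c+d*(z-c[2])/d[2]
def tri(f1,a,f2,b):
    P=[cam(f)[0]@cam(f)[1][:3] for f in(f1,f2)]
    X=cv2.triangulatePoints(P[0],P[1],np.float64(a).reshape(2,1),np.float64(b).reshape(2,1)).ravel();X=X[:3]/X[3]
    e=[((p@np.r_[X,1])[:2]/(p@np.r_[X,1])[2]-q).round(1).tolist() for p,q in zip(P,(a,b))]
    return X.round(4),e
E
python3 - <<'E'
from h import *
snap('top','top0');snap('side','side0')
s=get_state();print(s['tool_pos'],s['tool_rot'],s['grip_width'])
E
```

```text
[0.23898021 0.60380799 0.2257785 ] [ 1.87263725e-01  9.82309280e-01 -8.54792480e-04 -2.11112228e-04] 0.09187825627950304
```

View pics/top0.png

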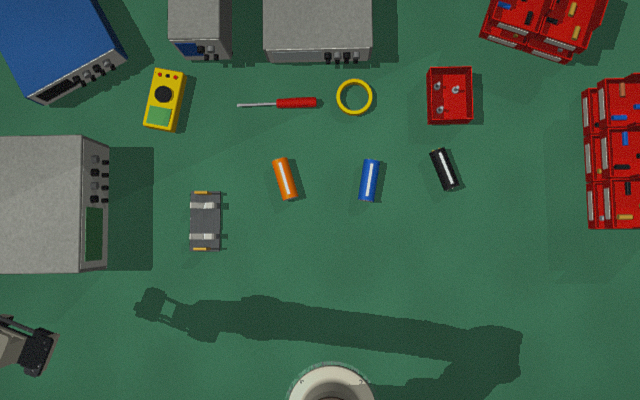

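View pics/side0.png

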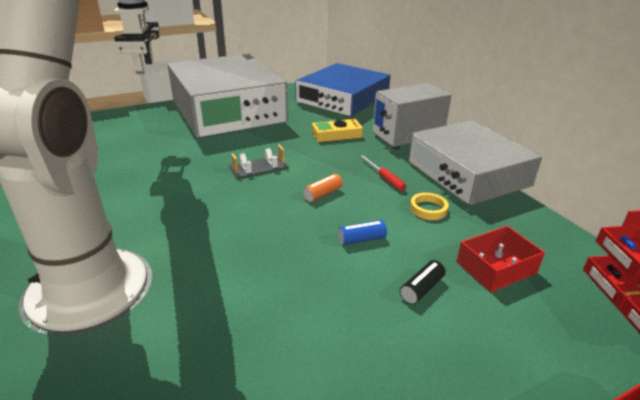

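The top view shows the blue cap at about (370,180), orange at (285,179), black at (444,169), and the cradle at (205,221) with its plates at (201,192) and (199,249). In the side view, blue is at (363,232) and the cradle at (260,163). I'll enlarge both.

Run:
```python
from h import *
t=cv2.imread('pics/top0.png');s=cv2.imread('pics/side0.png')
r=lambda i,x,y,w,h:cv2.resize(i[y:y+h,x:x+w],(400,300),interpolation=cv2.INTER_CUBIC)
a=np.hstack([r(t,330,150,80,60),r(t,165,191,80,60)]);b=np.hstack([r(s,323,202,80,60),r(s,220,133,80,60)])
cv2.imwrite('pics/crop0.png',np.vstack([a,b]))
```

```text
(no output)
```

View pics/crop0.png

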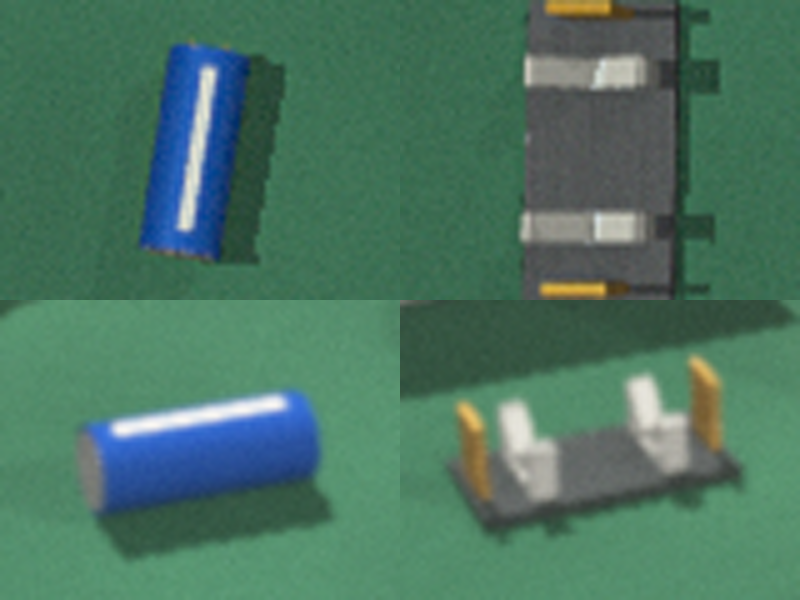

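In the enlarged crops:
- **Blue, top view:** ends at about (371.8,159.2) and (366.2,201.2).
- **Blue, side view:** centre at about (363,232.6).
- **Cradle saddle tops, top view:** (202,205.4) and (201.6,236.4).
- **Cradle saddle tops, side view:** (271.2,152.4) and (245.6,157.8).

Run:
```python
from h import *
print('blue',tri('top0',(369,180.2),'side0',(363,232.6)))
a,b=onz('top0',(371.8,159.2),.02),onz('top0',(366.2,201.2),.02);print(a,b,(a+b)/2,np.linalg.norm(a-b),np.degrees(np.arctan2(*(a-b)[1::-1])))
f=tri('top0',(202,205.4),'side0',(271.2,152.4));n=tri('top0',(201.6,236.4),'side0',(245.6,157.8));print(f,n)
a,b=onz('top0',(202,205.4),.041),onz('top0',(201.6,236.4),.041);print(a,b,(a+b)/2,np.linalg.norm(a-b),np.degrees(np.arctan2(*(a-b)[1::-1])))
for p in((285,179),(444,169)):print(onz('top0',p,.02))
s=get_state();from scipy.spatial.transform import Rotation as R
print(s['tool_pos'],R.from_quat(s['tool_rot']).as_matrix().round(3))
z=np.load('top0.npz');print(z['T'])
```

```text
blue (array([ 0.5542, -0.1015,  0.0205]), [[0.1, -0.2], [-0.3, 0.0]])
[ 0.60564394 -0.10919232  0.02      ] [ 0.5021947  -0.09347017  0.02      ] [ 0.55391932 -0.10133124  0.02      ] 0.10463713497470993 -8.641646131363945
(array([0.4972, 0.3049, 0.0419]), [[0.2, -0.4], [-0.5, 0.0]]) (array([0.4223, 0.3058, 0.0409]), [[0.2, -0.5], [-0.5, -0.0]])
[0.49616979 0.30552573 0.041     ] [0.42119645 0.30611939 0.041     ] [0.45868312 0.30582256 0.041     ] 0.0749756859269424 -0.4536751720276574
[0.55987181 0.10534737 0.02      ]
[ 0.57857382 -0.28516037  0.02      ]
[0.23898021 0.60380799 0.2257785 ] [[-0.93   0.368 -0.001]
 [ 0.368  0.93  -0.002]
 [ 0.    -0.002 -1.   ]]
[[-0.01228804 -0.99958862 -0.02591529  0.02510414]
 [-0.9972298   0.01415224 -0.07302354  0.5106484 ]
 [ 0.07336026  0.02494619 -0.99699346  1.2156753 ]
 [ 0.          0.          0.          1.        ]]
```

Triangulated heights match the text: blue at 20.5 mm against 20, saddle tops at 41 mm against 41. I'm moving above the blue cap.

```bash
python3 -m creep '{"xyz":[[-3.4,-3.4,0],[-3.4,-3.4,0],[-3.4,-3.4,0],[-3.4,-3.4,0],[-3.4,-3.4,0],[-3.4,-3.4,0],[-3.4,-3.4,0],[-3.4,-3.4,0]],"dr":[[0,0,0],[0,0,0],[0,0,0],[0,0,0],[0,0,0],[0,0,0],[0,0,0],[0,0,0]]}' 1; python3 -m creep '{"xyz":[[-3.5,-3.4,0.5],[-3.5,-3.4,0.5],[-3.5,-3.4,0.5],[-3.5,-3.4,0.5],[-3.5,-3.4,0.5],[-3.5,-3.4,0.5],[-3.5,-3.4,0],[-3.5,-3.4,0]],"dr":[[0,0,0],[0,0,0],[0,0,0],[0,0,0],[0,0,0],[0,0,0],[0,0,0],[0,0,0]]}'; python3 -m creep '{"xyz":[[0,0,0],[0,0,0],[0,0,0]],"dr":[[0,0,-6.5],[0,0,-6.5],[0,0,0]]}'
cat >> h.py <<'E'
from scipy.spatial.transform import Rotation as Ro
def go(target,yang):
    s=get_state();M=Ro.from_quat(s['tool_rot']).as_matrix()
    y=M[:,1];print('pos',np.round(s['tool_pos'],4),'yang',np.degrees(np.arctan2(y[1],y[0])).round(2),'tilt',M[:,2].round(3),'w',s['grip_width'],'F',s['finger_force'],np.round(s['wrist_force'],1),'t',s['time'])
    print('cm',((np.array(target)-s['tool_pos'])@M*100).round(2))
E
python3 - <<'E'
from h import *
go([.554,-.1015,.006],81.4);snap('wrist','w1')
E
```

```text
time: 1.1
tool_pos: [0.3922, 0.2497, 0.2266]
tool_rot: [0.187, 0.982, -0.0, -0.0]
wrist_force: [0.4, 0.4, -1.2]
grip_width: 0.0919
finger_force: 0.0
time: 2.1
tool_pos: [0.5524, -0.1059, 0.1963]
tool_rot: [0.187, 0.982, 0.0, -0.0]
wrist_force: [1.3, -0.3, -0.1]
grip_width: 0.0918
finger_force: 0.0
time: 2.48
tool_pos: [0.5519, -0.1046, 0.1962]
tool_rot: [0.075, 0.997, 0.0, -0.001]
wrist_force: [0.1, 0.1, -0.5]
grip_width: 0.0916
finger_force: 0.0
pos [ 0.5519 -0.1046  0.1962] yang 81.34 tilt [-0.001  0.    -1.   ] w 0.09156325551642898 F 0.0 [ 0.1  0.1 -0.5] t 2.475
cm [-0.18  0.33 19.02]
```

View pics/w1.png

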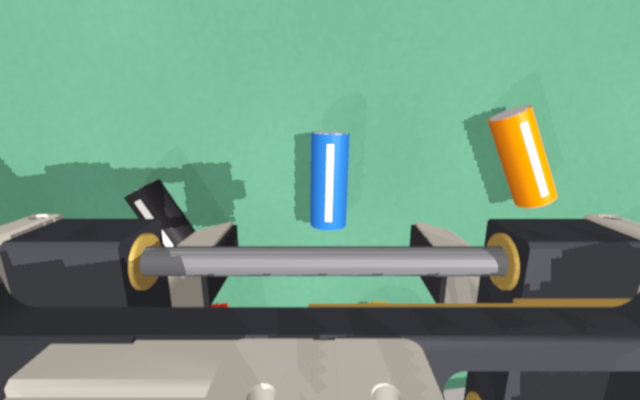

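In the wrist view, blue runs from (330.5,131.5) to (329,228), almost straight along the image columns. I'll check this against the other views.

Run:
```python
from h import *
a,b=onz('w1',(330.5,132),.02),onz('w1',(329,228),.02);print(a,b,(a+b)/2,np.linalg.norm(a-b),np.degrees(np.arctan2(*(a-b)[1::-1])))
print(tri('top0',(369,180.2),'w1',(329.8,180)))
```

```text
[ 0.50628159 -0.08997793  0.02      ] [ 0.61054866 -0.10704559  0.02      ] [ 0.55841512 -0.09851176  0.02      ] 0.10565475755548359 170.70359966191583
(array([ 0.5497, -0.0985,  0.0558]), [[-0.1, 0.1], [-0.6, 0.6]])
```

The wrist view agrees to within 3 mm, with the axis at about -9°. Descending and gripping.

```bash
python3 -m creep '{"xyz":[[-0.3,0.5,3],[0,0,3],[0,0,3],[0,0,3],[0,0,3],[0,0,2],[0,0,1.3],[0,0,0.7]],"dr":[[0,0,0],[0,0,0],[0,0,0],[0,0,0],[0,0,0],[0,0,0],[0,0,0],[0,0,0]]}' 1; python3 -m creep '{"xyz":[[0,0,0],[0,0,0],[0,0,0],[0,0,0],[0,0,0],[0,0,0],[0,0,0],[0,0,0]],"dr":[[0,0,0],[0,0,0],[0,0,0],[0,0,0],[0,0,0],[0,0,0],[0,0,0],[0,0,0]]}' -1 20
python3 -c "
from h import *
go([.556,-.1,.15],81)"
```

```text
time: 3.52
tool_pos: [0.5559, -0.0998, 0.0062]
tool_rot: [0.075, 0.997, -0.0, -0.0]
wrist_force: [0.1, 0.5, -0.4]
grip_width: 0.092
finger_force: 0.0
time: 4.53
tool_pos: [0.556, -0.1, 0.0068]
tool_rot: [0.075, 0.997, 0.0, 0.0]
wrist_force: [-1.0, -0.1, 2.1]
grip_width: 0.0395
finger_force: 19.9
pos [ 0.556  -0.1     0.0068] yang 81.41 tilt [ 0.  0. -1.] w 0.039540440547186424 F 19.921810626983643 [-1.  -0.1  2.1] t 4.525
cm [ -0.    -0.   -14.32]
```

Gripped at 39.5 mm with 20 N. Lifting, then going over the cradle.

```bash
python3 -m creep '{"xyz":[[0,0,-1.5],[0,0,-3],[0,0,-3],[0,0,-3],[0,0,-3],[0,0,-1]],"dr":[[0,0,0],[0,0,0],[0,0,0],[0,0,0],[0,0,0],[0,0,0]]}'; python3 -m creep '{"xyz":[[1,3,0],[2,5,0],[2.3,5.7,0],[2.4,5.8,0],[2.4,5.8,0],[2.3,5.7,0],[2,5,0],[1.3,2.7,0]],"dr":[[0,0,0],[0,0,0],[0,0,0],[0,0,0],[0,0,0],[0,0,0],[0,0,0],[0,0,0]]}';python3 -m creep '{"xyz":[[0,0,0],[0,0,0],[0,0,0]],"dr":[[0,0,-4],[0,0,-4],[0,0,0]]}'
python3 - <<'E'
from h import *
go([.459,.306,.031],81);snap('wrist','w2');snap('top','t2');snap('side','s2')
a=cv2.imread('pics/w2.png')[40:340,120:520]
f=lambda n,x,y:cv2.resize(cv2.imread(f'pics/{n}.png')[y:y+75,x:x+100],(400,300),interpolation=cv2.INTER_CUBIC)
cv2.imwrite('pics/c2.png',np.vstack([np.hstack([a,f('t2',155,183)]),np.hstack([f('s2',210,100),cv2.resize(cv2.imread('pics/w2.png'),(400,300))])]))
E
```

```text
time: 5.28
tool_pos: [0.5573, -0.1003, 0.1544]
tool_rot: [0.075, 0.997, -0.0, 0.002]
wrist_force: [0.1, -1.1, -1.5]
grip_width: 0.0393
finger_force: 19.9
time: 6.28
tool_pos: [0.4566, 0.309, 0.1513]
tool_rot: [0.073, 0.997, 0.0, -0.001]
wrist_force: [-0.1, -0.5, -0.7]
grip_width: 0.0391
finger_force: 19.9
time: 6.65
tool_pos: [0.4581, 0.3052, 0.1511]
tool_rot: [0.005, 1.0, -0.0, -0.001]
wrist_force: [-0.8, -0.0, -0.8]
grip_width: 0.0398
finger_force: 19.9
pos [0.4581 0.3052 0.1511] yang 89.39 tilt [-0.001 -0.001 -1.   ] w 0.03980489846565072 F 19.92833912372589 [-0.8 -0.  -0.8] t 6.65
cm [-0.11  0.09 12.01]
```

View pics/c2.png

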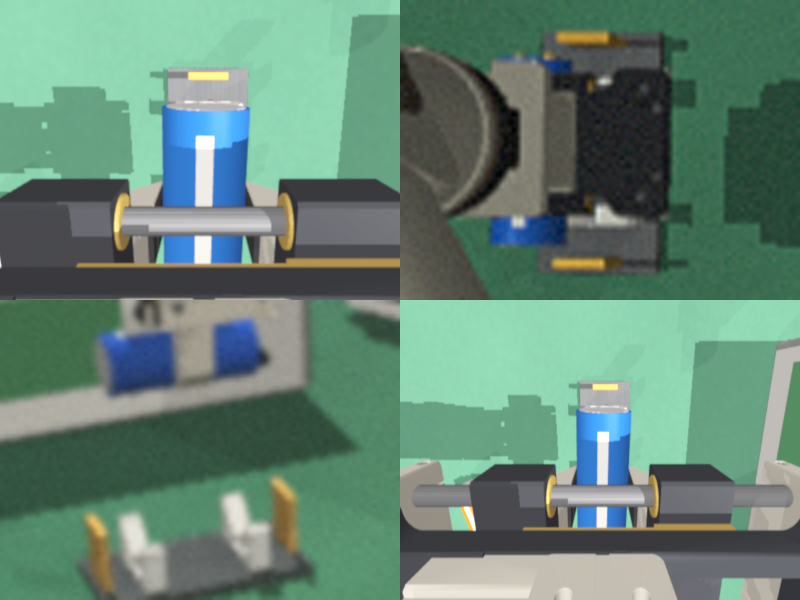

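The cap hangs level in the fingers above the cradle. In the top view its ends are at rows of about 197.5 and 244, and the plates' inner edges at about 194.2 and 248. In the wrist view the near plate is at (329,116) and the cap's end at (326,145). Next I'll work out the offset along the cradle and sideways.

Run:
```python
from h import *
print('cap ends',onz('t2',(287,197.5),.17)[:2],onz('t2',(287,244),.17)[:2])
for u in((287.,197.5),(287.,244)): pass
print('cap ends u~ real',onz('t2',(288-0,197.5),.17)[0],onz('t2',(155+528/4,244),.17)[0])
print('plates',onz('t2',(155+583/4-100,194.2),.052)[:2],onz('t2',(155+579/4-100,248),.052)[:2])
print('wrist plate',onz('w2',(329,115),.052),'cap end top',onz('w2',(326,146),.184),'cap end mid w',onz('w2',(326,146),.164))
```

```text
cap ends [0.50261854 0.08693801] [0.40259478 0.08767924]
cap ends u~ real 0.5025877389665795 0.4025947763502887
plates [0.52253482 0.30579744] [0.39360875 0.30752728]
wrist plate [0.39393606 0.3101795  0.052     ] cap end top [0.40609285 0.30672606 0.184     ] cap end mid w [0.40792516 0.30685595 0.164     ]
```

The cap's centre is about 4 mm short along the cradle, and I'll shift 2 mm sideways. Descending to just above the seat; the expected seated TCP z is about 0.031.

```bash
python3 -m creep '{"xyz":[[-0.4,0.2,1],[0,0,2],[0,0,2],[0,0,2],[0,0,2],[0,0,1.4],[0,0,0.6],[0,0,0]],"dr":[[0,0,0],[0,0,0],[0,0,0],[0,0,0],[0,0,0],[0,0,0],[0,0,0],[0,0,0]]}'
python3 - <<'E'
from h import *
go([.462,.307,.031],81);snap('side','s3');snap('wrist','w3')
f=lambda n,x,y:cv2.resize(cv2.imread(f'pics/{n}.png')[y:y+75,x:x+100],(400,300),interpolation=cv2.INTER_CUBIC)
cv2.imwrite('pics/c3.png',np.hstack([f('s3',210,115),cv2.imread('pics/w3.png')[0:300,120:520]]))
E
```

```text
time: 7.8
tool_pos: [0.4626, 0.3075, 0.0414]
tool_rot: [0.005, 1.0, -0.0, -0.0]
wrist_force: [-0.6, 0.2, -1.1]
grip_width: 0.0398
finger_force: 19.9
pos [0.4626 0.3075 0.0414] yang 89.41 tilt [-0. -0. -1.] w 0.039848089659287496 F 19.928871989250183 [-0.6  0.2 -1.1] t 7.8
cm [ 0.06 -0.05  1.04]
```

View pics/c3.png

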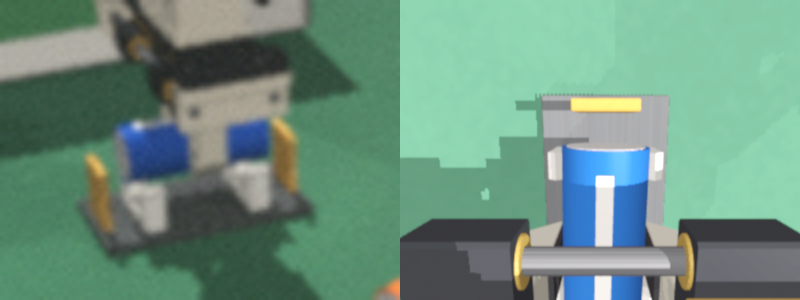

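The wrist view has the cap (columns 563–647, centre 605) centred on the base and plate (605.5), and the side view shows it clear between both plates. Lowering slowly onto the saddles.

```bash
python3 -m creep '{"xyz":[[0,0,0.3],[0,0,0.3],[0,0,0.2],[0,0,0.1],[0,0,0]],"dr":[[0,0,0],[0,0,0],[0,0,0],[0,0,0],[0,0,0]]}'; python3 -m creep '{"xyz":[[0,0,0.1],[0,0,0.1],[0,0,0],[0,0,0]],"dr":[[0,0,0],[0,0,0],[0,0,0],[0,0,0]]}'
```

```text
time: 8.52
tool_pos: [0.4626, 0.3075, 0.0326]
tool_rot: [0.005, 1.0, -0.0, -0.0]
wrist_force: [-0.0, 0.6, 0.0]
grip_width: 0.0393
finger_force: 19.9
time: 9.02
tool_pos: [0.4629, 0.3081, 0.0312]
tool_rot: [0.005, 1.0, 0.0, 0.0]
wrist_force: [0.2, 1.1, 4.9]
grip_width: 0.0396
finger_force: 19.9
```

Contact at 4.9 N at the expected height. Pressing 1 mm more, then releasing.

```bash
python3 -m creep '{"xyz":[[0,0,0.1],[0,0,0],[0,0,0]],"dr":[[0,0,0],[0,0,0],[0,0,0]]}'; python3 -m creep '{"xyz":[[0,0,0],[0,0,0],[0,0,0],[0,0,0],[0,0,0],[0,0,0]],"dr":[[0,0,0],[0,0,0],[0,0,0],[0,0,0],[0,0,0],[0,0,0]]}' 0.6;  python3 -m creep '{"xyz":[[0,0,-0.5],[0,0,-2],[0,0,-3],[0,0,-4],[0,0,-4],[0,0,-3],[0,0,0],[0,0,0]],"dr":[[0,0,0],[0,0,0],[0,0,0],[0,0,0],[0,0,0],[0,0,0],[0,0,0],[0,0,0]]}'
python3 - <<'E'
from h import *
snap('side','s4');snap('wrist','w4');snap('top','t4')
cv2.imwrite('pics/c4.png',np.vstack([np.hstack([cv2.resize(cv2.imread('pics/s4.png')[125:200,210:310],(400,300),interpolation=cv2.INTER_CUBIC),cv2.imread('pics/w4.png')[0:300,120:520]]),cv2.imread('pics/t4.png')[50:300,:].copy()[:, :800] if 0 else cv2.resize(cv2.imread('pics/t4.png')[100:280,20:500],(800,300))]))
E
```

```text
time: 9.4
tool_pos: [0.4631, 0.3083, 0.0309]
tool_rot: [0.005, 1.0, 0.0, 0.001]
wrist_force: [-1.8, -0.3, 11.6]
grip_width: 0.0393
finger_force: 19.9
time: 10.15
tool_pos: [0.4627, 0.3075, 0.0297]
tool_rot: [0.005, 1.0, 0.0, -0.0]
wrist_force: [0.4, 0.3, -0.1]
grip_width: 0.0733
finger_force: 0.0
time: 11.15
tool_pos: [0.4623, 0.3072, 0.1944]
tool_rot: [0.005, 1.0, -0.0, -0.0]
wrist_force: [-1.0, 0.0, 0.2]
grip_width: 0.0732
finger_force: 0.0
```

View pics/c4.png

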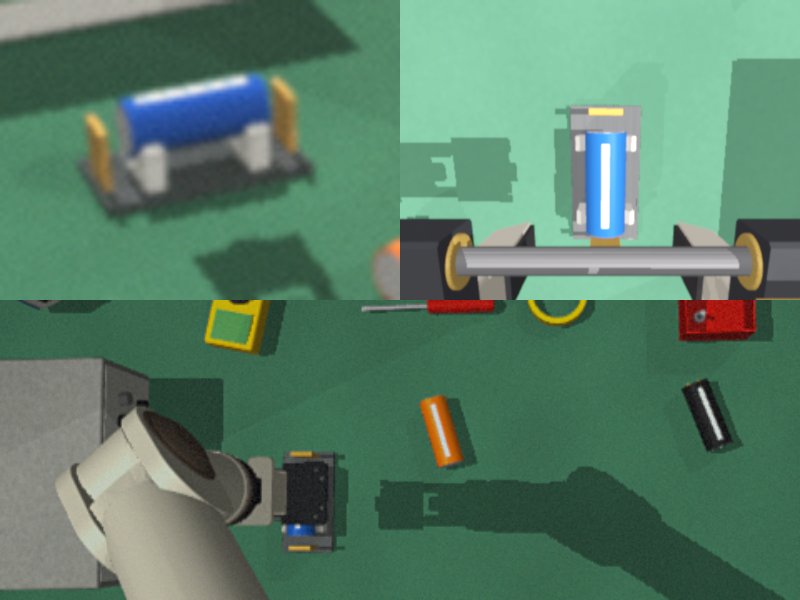

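The cap lies level on both saddles, and black and orange haven't moved. In the wrist view the cap's ends are at rows 131 and 237, and the plates' inner edges at about 116 and 238. I'll check the centring along the cradle.

Run:
```python
from h import *
o=lambda u,v,z:onz('w4',(u+120,v),z)[:2].round(4)
print('cap',o(606,132,.062),o(605,237,.06),'plates',o(606,115,.052),o(605,238,.052))
print('saddles',o(579,143.5,.041),o(632,143.5,.041),o(580,216,.041),o(630,216,.041))
```

```text
cap [0.4164 0.6698] [0.5184 0.7016] plates [0.4016 0.6777] [0.5228 0.7127]
saddles [0.4285 0.673 ] [0.429  0.7246] [0.5028 0.6946] [0.5033 0.7461]
```

Along the cradle, the cap's centre (0.467) is within about 2 mm of the saddles' centre (0.466). Handing in.

```bash
python3 -c "
from station import finish_job
print(finish_job())"
```

```text
the job is handed in; nothing more can be done
None
```

The blue capacitor was lowered onto both saddles while gripped, then released; it lies within about 2 mm of centre along the cradle, black and orange look unmoved, and the job is handed in (no verdict was returned).

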